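# Seat the bayonet collar under the guard

### The job

Lift the clear hinged guard of the work head by its bail and bring it gently back onto its open stop. Then turn the knurled collar on the spindle until its hidden keyways drop over the lugs, press it down fully home against the spring, and finish while still holding it pressed home. Leave the other tools on the bench where they are.

Things in the scene. Friction and masses are not known exactly. Their poses are not given: they have to be found in the camera images.
- work_head: Fixed blue cast base plate, 235 x 150 x 20 mm, under the guard. Origin on the spindle axis at bench height, z up; its own +x points level towards the guard's hinge, its y is parallel to the hinge. The plate reaches 77 mm to -x, 157 mm to +x and 75 mm either way in y. Its place and yaw differ from run to run.
- seat (a point): Point on the fixed spindle axis at the top face of the steel flange (68 mm diameter, 35 mm above the bench). Axes as work_head. Height of the collar's underside above it: 16 mm at the start, standing on the lugs; 5 mm once the keyways have dropped over the lugs and it lies on the spring; 0 fully home. The spring pushes back with 5 N at first, 11 N when home: let go, the collar rises.
- guard (a joint): Opening of the guard in rad: 0 level, closed over the collar; 1.9 on its open stop, leaning back. Starts 0 to 0.25. Stiff hinge: it stays where it is left; moving it takes 1 to 4 N at the bail. On its stop means above 1.8; it arrives gently when it turns slower than 1.5 rad/s over the last 0.3 rad.
- guard_bail (a point): Middle of the guard's bail, to be gripped: a steel bar 10 mm thick, 100 mm long, parallel to the hinge (point's y) at the guard's free edge, in its plane, 210 mm from the hinge axis, 38 mm of open gap to the guard's edge. Closed it is 115 mm above the bench; it swings up and over in an arc about the hinge. The bar can turn between the fingers.
- guard_hinge (a point): Middle of the hinge axis, which is level along the work head's y: 125 mm from the spindle axis on the work head's +x side, 115 mm above the bench, between two brackets 125 mm high at y = -68 and +68 mm. The guard is a clear plate in a thin metal frame, 167 mm from hinge to free edge, 118 mm wide, 9 mm thick.
- collar: Loose knurled steel collar standing upright on the spindle under the guard: 54 mm diameter, 46 mm high, with a cone 36 mm wide and 10 mm high on its closed top; 0.17 to 0.33 kg; under 1 mm of play on the spindle. Origin at the centre of its underside, z up.
- collar_grip (a point): Point on the collar's axis 30 mm above its underside, a good height for the fingers; axes as the collar's. Inside the collar are four equal keyways, at its +-x and +-y, for four hidden lugs on the spindle, 90 degrees apart, at an unknown angle. They start 17 to 73 degrees off, so at most 73 degrees of turn either way finds them; they drop within about 8 degrees of true.
- spare_ring: Bystander: larger, flat knurled steel ring, 68 mm diameter, 22 mm high, loose, beside the work head.
- spanner: Bystander: steel spanner 160 mm long lying beside the work head.
- oil_bottle: Bystander: grey bottle 44 mm diameter, 100 mm high, standing beside the work head.
- screwdriver: Bystander: screwdriver 180 mm long lying on the bench.
- brush: Bystander: brush 160 mm long lying on the bench.

How it is judged:
On the way, in this order (a step that is already met when the one before it is completed fails the run):
1. the guard is open on its stop (value of joint guard above 1.8 rad), for 0.2 s.
2. the collar's keyways have dropped over the lugs (z of collar in the frame of seat below 0.008 m and horizontal distance between collar and seat below 0.004 m), for 0.2 s.
At the end, for the whole second after the job is handed in: The guard is on its open stop (over 1.8 rad); the collar is upright on the spindle with its underside within 2 mm of the flange, and the robot is still pressing or gripping it (over 2 N) (value of joint guard above 1.8 rad and z of collar in the frame of seat below 0.002 m and horizontal distance between collar and seat below 0.004 m and angle between collar's own z axis and vertical below 0.08 rad and contact force between any of the fingers, the arm and collar above 2 N); the arm keeps its last pose, push and grip.
It fails at once if the guard slams onto its stop (over 1.5 rad/s in the last 0.3 rad) (value of joint guard above 1.6 rad and velocity of joint guard above 1.5 rad/s).
It fails at once if a bystander is moved by more than 30 mm (distance of any of spare_ring, spanner, oil_bottle, screwdriver, brush from where it was at the start of the episode above 0.03 m).
It also fails if it takes over 64 s, if anything falls off the work surface, if the arm or the gripper's body presses on something with over 40 N, if the wrist force passes 120 N, or if a joint passes its speed limit or range.

### The arm

A 6-joint arm with a two-finger parallel gripper is mounted at the origin on the work surface. World frame = base frame: x ahead of the robot, y to its left, z up, the work surface at z = 0. Lengths are in m, angles in rad, forces in N, time in s.
With the tool pointing down it reaches from about 0.35 to 0.975 m from the base axis. Payload 4.9 kg.
Tool frame: the origin (TCP) lies on the centre line of the jaws, within the pads' length; the fingertips stand 17 mm ahead of it and the grasp point (between the pads) lies 2 mm behind it; x points along the fingers, y is the direction in which the jaws open and shut, and the axes are right-handed (so a half turn about x gives the same grasp; the last joint's range is limited). The gripper opens to 85 mm and grips with 20 to 120 N. Pads are 22 mm wide; open, the fingers measure 114 mm over their backs; the gripper's body (76 mm by 85 mm) begins 54 mm behind the grasp point. The pads swing forward as they close: fully open they stand 13 mm farther back than shut.
Start: joints at [1.08, 0.053, 1.613, -0, 1.476, -0.119], TCP at [0.227, 0.582, 0.227] pointing down, gripper open.
Joint ranges: [-3.01, 3.01], [-1.01, 2.22], [0.06, 2.58], [-1.02, 4.17], [0.09, 2.62], [-3.14, 3.14]. Speed limits (rad/s): [2.57, 2.57, 3.14, 3.14, 3.14, 3.14].

### API

Orientations are given as a unit quaternion [w, x, y, z].
In Python, from plant import status, viewer, manip gives the robot as it stands.
- The arm moves only by the tool drive_tool, never from a script. Its argument "plan" is a list of rows, each a list of 4 numbers: the shift along the tool's x, y, z in m, then the turn about the tool's x in units of 8 degrees (1.0 is 8 degrees). A call has 1 to 12 rows; each row is the pose to reach, as a shift and turn from the pose commanded when the call began, along the tool's axes at that moment; what a row does not reach only later rows make up. A row lasts 1/10 s, in which the tool goes at most 50 mm and 8.59 degrees, less where a joint would pass 70% of its speed; a pose out of reach is approached as far as the arm can. A call with a gripper value outside its range is refused whole. "fingers" is the finger opening in m, from 0 to 0.0854, set as the call begins (left out, the last holds). The fingers move at their own pace and stop on an object; the grip force is fixed at half the most. Time passes only in rows, so rows that repeat a pose let the fingers close. It gives the time, the measured TCP pose, the force and the opening at its end, in the units of the state.
- status.state(): the state, without advancing time (a new reading comes with each control period).
- viewer.grab_frame(name): name is "scene" or "side" or "wrist"; returns the picture (420x560x3 uint8, blue, green, red); there is no depth.
- viewer.calibration(name): a dict with "vfov" (degrees; the focal length in pixels is half the picture's height over the tangent of half this angle, whatever the lens; pixels are square), "cx", "cy" (the principal point, pixels), "rvec" (rotation vector, rad) and "tvec" (3), from world to camera coordinates, as OpenCV has them. Camera axes: x right, y down, z forward; pixel columns grow to the right and rows downward; lengths in m; the calibration is good to about 2 mm. The wrist camera is an equidistant fisheye: a pixel r from the principal point sees the ray r / f radians off the axis. A picture is of the moment at which its call begins: read the wrist's pose just before it. calibration takes no time and is no camera call; for the wrist camera it gives the pose at the moment of the call.
- manip.job_done(): hands the job in, once; it reports no verdict.
The state is a dict: "time": time; "joint_pos": joint angles; "joint_vel": joint speeds; "joint_efforts": joint torques, N m; "tool_pos": TCP position; "tool_rot": TCP orientation; "contact_force": force on the tool from outside, world axes, zero at the start; "ft_torque": the same for the moment, N m; "gripper_width": opening from 0.0 (shut) to 1.0 (fully open).
Only numpy, scipy, OpenCV 4.12 (cv2) and the standard library are available. Lean on these libraries where they do the work, as an engineer would, in place of code of your own. Each camera call takes 0.05 s, during which the arm holds its last target. There are 200 camera calls.

## Working session

There is one attempt and no reset: what is moved stays moved. The work goes in short steps, Python scripts to look and compute and a tool call to move; the robot and the scene stay as the last step left them, time stands still between calls to the robot, and variables do not carry over. Pictures are saved under pics/ and viewed, about 8 in all and at most 12, crops included, and the job is handed in when it is done.

Besides the shell and the picture viewer there is one more tool, called in YAML: its name, and indented under it one key for each argument. drive_tool: Moves the arm, as the interface text tells. Its arguments: {"type":"object","properties":{"plan":{"type":"array","items":{"type":"array","items":{"type":"number"}}},"fingers":{"type":"number"}},"required":["plan"]}

```bash
mkdir -p pics; cat > h.py <<'E'
import numpy as np, cv2
from plant import status, viewer, manip
from scipy.spatial.transform import Rotation as R
def cal(n):
    c=viewer.calibration(n); f=210/np.tan(np.radians(c['vfov'])/2)
    return f,c['cx'],c['cy'],R.from_rotvec(np.ravel(c['rvec'])).as_matrix(),np.ravel(c['tvec'])
def ray(n,u,v):
    f,cx,cy,M,t=cal(n); d=np.array([u-cx,v-cy])/f
    if n=='wrist':
        r=np.hypot(*d)+1e-12; d=np.r_[d/r*np.sin(r),np.cos(r)]
    else: d=np.r_[d,1]
    return -M.T@t, M.T@d
def onz(n,u,v,z):
    o,d=ray(n,u,v); return o+d*(z-o[2])/d[2]
def proj(n,P):
    f,cx,cy,M,t=cal(n); p=M@np.array(P)+t
    if n=='wrist':
        r=np.hypot(p[0],p[1]); a=np.arctan2(r,p[2]); return f*a*p[:2]/r+[cx,cy]
    return f*p[:2]/p[2]+[cx,cy]
def st():
    s=status.state(); Rm=R.from_quat(np.array(s['tool_rot'])[[1,2,3,0]]).as_matrix()
    return s,np.array(s['tool_pos']),Rm
E
python3 - <<'E'
from h import *
for n in ('scene','side','wrist'):
    cv2.imwrite(f'pics/a_{n}.png',viewer.grab_frame(n)); o,d=ray(n,280,210); print(n,o.round(3),d.round(3),viewer.calibration(n)['vfov'])
s,p,M=st(); print(s['time'],p,M.round(3))
E
```

```text
scene [ 1.064 -0.81   1.257] [-0.334  0.489 -0.806] 42.09160833188954
side [0.286 0.52  0.809] [ 0.282 -0.611 -0.74 ] 57.42142255486264
wrist [0.163 0.607 0.373] [ 0.265 -0.074 -0.961] 65.70646984690485
0.15 [0.22682381 0.58185732 0.22633103] [[-0.001  0.363  0.932]
 [-0.001  0.932 -0.363]
 [-1.    -0.002 -0.   ]]
```

View pics/a_scene.png

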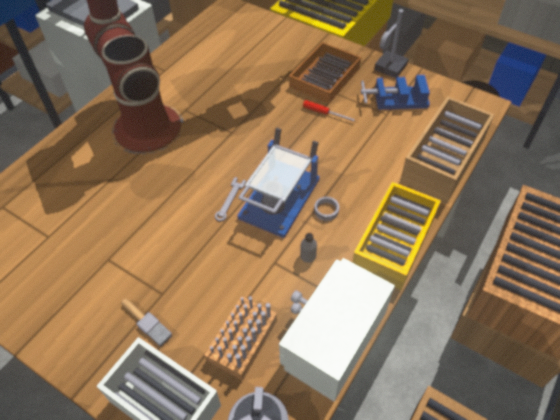

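View pics/a_side.png

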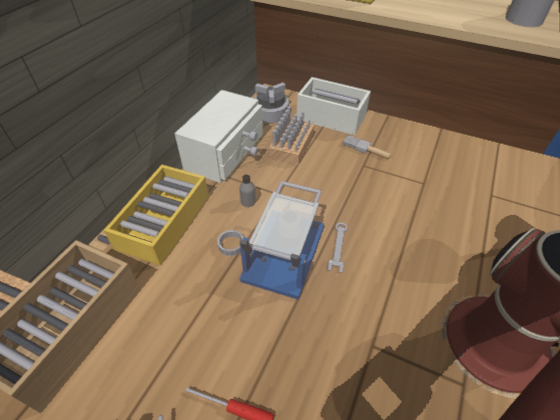

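The scene view shows the head at about (280,185) with its brackets at (278,137) and (315,150). In the side view the bail is at about (300,188) and the brackets at (245,250) and (297,262). I'll enlarge both.

```bash
python3 - <<'E'
import cv2,numpy as np
a=cv2.imread('pics/a_scene.png')[110:250,205:345]; b=cv2.imread('pics/a_side.png')[170:310,220:360]
f=lambda i:cv2.resize(i,(560,560),interpolation=cv2.INTER_CUBIC)
cv2.imwrite('pics/cs.png',f(a)); cv2.imwrite('pics/cb.png',f(b))
E
```

```text
(no output)
```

View pics/cs.png

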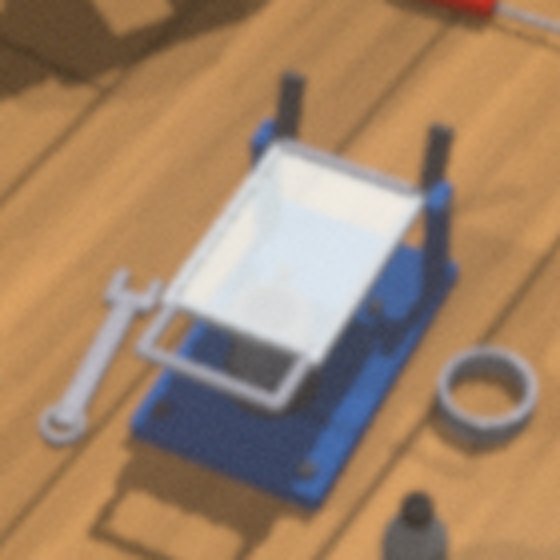

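View pics/cb.png

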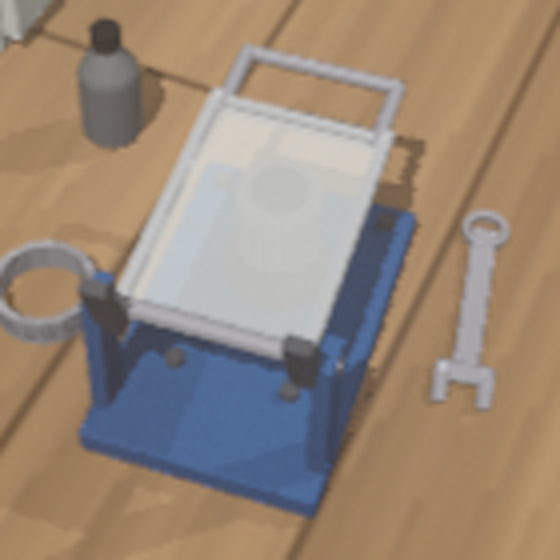

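```bash
cat >> h.py <<'E'
def W(q,P):
    c,s=np.cos(q[2]),np.sin(q[2]); P=np.array(P); return np.array([q[0]+c*P[0]-s*P[1],q[1]+s*P[0]+c*P[1],P[2]])
def bail(th,y=0,r=.21): return [.125-r*np.cos(th),y,.115+r*np.sin(th)]
E
python3 - <<'E'
from h import *
from scipy.optimize import least_squares
S=lambda u,v:np.array([205+u/4,110+v/4]); B=lambda u,v:np.array([220+u/4,170+v/4])
z=.02
obs=[('scene',S(135,421),(-.077,.075,z)),('scene',S(312,498),(-.077,-.075,z)),('scene',S(456,268),(.157,-.075,z)),
('side',B(414,214),(-.077,.075,z)),('side',B(315,503),(.157,.075,z)),('side',B(83,434),(.157,-.075,z)),
('scene',S(212,377),None),('side',B(325,69),None)]
def res(q): return np.concatenate([proj(n,W(q,P if P else bail(q[3])))-uv for n,uv,P in obs])
best=min((least_squares(res,[.5,0,y,.1]) for y in np.arange(-3,3.2,1)),key=lambda r:r.cost)
q=best.x; print(q.round(4),best.cost); print(best.fun.reshape(-1,2).round(1))
s=[onz('side',*B(*p),.01)[:2].round(3) for p in [(486,230),(465,385),(45,290),(110,130)]]
print('spanner ends, ring, bottle',s)
print('bail',W(q,bail(q[3])),'grip',W(q,(0,0,.081)),'hinge',W(q,(.125,0,.115)),'open',W(q,bail(1.9)))
E
```

```text
[ 0.5247 -0.0549  1.6854  0.0442] 8.379353263294833
[[-2.5  0. ]
 [ 1.4  0.4]
 [ 0.5 -1.5]
 [ 0.6 -0.4]
 [ 0.5  0.3]
 [-1.5 -0.4]
 [-1.2  0. ]
 [-1.2 -0. ]]
spanner ends, ring, bottle [array([ 0.413, -0.154]), array([ 0.384, -0.029]), array([0.657, 0.019]), array([ 0.687, -0.126])]
bail [ 0.53439605 -0.13909632  0.12427333] grip [ 0.52470261 -0.05485705  0.081     ] hinge [0.5104131 0.0693235 0.115    ] open [0.50265209 0.13676925 0.31372302]
```

The fit is good: yaw 1.685 and residuals under 2.5 px. The hinge is on the world +y side, and the guard opening is about 0.04 rad. Next I'll fly to above the bail with the jaws across it, which takes a turn of about -28°.

drive_tool:
  plan:
    - [-0.03, -0.28, 0.274, -3.5]
    - [-0.03, -0.28, 0.274, -3.5]
    - [-0.03, -0.28, 0.274, -3.5]
    - [-0.03, -0.28, 0.274, -3.5]
    - [-0.03, -0.28, 0.274, -3.5]
    - [-0.03, -0.28, 0.274, -3.5]
    - [-0.03, -0.56, 0.548, -3.5]
    - [-0.03, -0.56, 0.548, -3.5]
    - [-0.03, -0.56, 0.548, -3.5]
    - [-0.03, -0.56, 0.548, -3.5]
    - [-0.03, -0.56, 0.548, -3.5]
    - [-0.03, -0.56, 0.548, -3.5]
  fingers: 0.045

```text
time: 1.35
tool_pos: [0.4608, 0.032, 0.2544]
tool_rot: [0.706, -0.041, 0.706, 0.041]
contact_force: [1.2, 0.8, -0.3]
gripper_width: 0.53
```

```bash
cat >> h.py <<'E'
def tgt(P):
    s,p,M=st(); return (M.T@(np.array(P)-p)).round(4)
E
python3 - <<'E'
from h import *
s,p,M=st(); print(s['time'],p.round(4),M.round(3).tolist(),s['gripper_width'],s['joint_pos']); print(tgt([.534,-.139,.25]))
E
```

```text
1.35 [0.4608 0.032  0.2544] [[0.0, -0.116, 0.993], [0.0, 0.993, 0.116], [-1.0, 0.0, 0.0]] 0.5298285327640454 [-9.20562326e-02 -3.68900845e-01  1.94308291e+00  2.16357592e-04
  1.56695107e+00 -1.77949022e+00]
[ 0.0045 -0.1784  0.0528]
```

drive_tool:
  plan:
    - [0, -0.178, 0.053, 0]
    - [0, -0.178, 0.053, 0]
    - [0, -0.178, 0.053, 0]
    - [0, -0.178, 0.053, 0]
    - [0, -0.178, 0.053, 0]
    - [0, -0.178, 0.053, 0]
    - [0, -0.178, 0.053, 0]

```text
time: 2.05
tool_pos: [0.5337, -0.1356, 0.2542]
tool_rot: [0.706, -0.041, 0.706, 0.042]
contact_force: [0.1, 0.5, 0.2]
gripper_width: 0.525
```

```bash
python3 - <<'E'
from h import *
s,p,M=st(); print(s['time'],p.round(4),s['gripper_width'],s['joint_pos'][5])
q=[.5247,-.0549,1.6854]
im=viewer.grab_frame('wrist');cv2.imwrite('pics/w1.png',im)
for y in(-.05,0,.05): print(proj('wrist',W(q,bail(.0442,y))).round(1))
print('grip tips',proj('wrist',p+M[:,0]*.017).round(1),'collar',proj('wrist',W(q,(0,0,.107))))
E
```

```text
2.05 [ 0.5337 -0.1356  0.2542] 0.5245389209723228 -2.0727187417244757
[267.  251.6]
[267. 199.]
[267.1 141.9]
grip tips [271.5 248.5] collar [356.38197943 195.18514343]
```

View pics/w1.png

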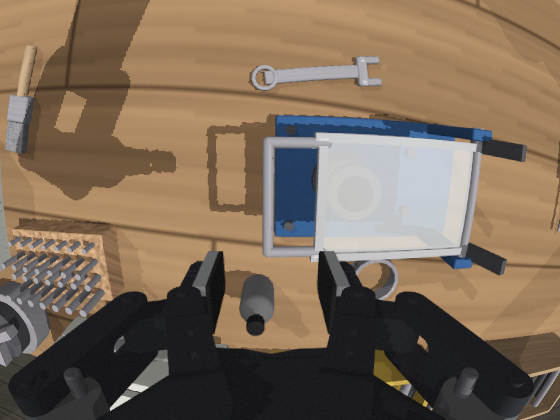

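The bail centreline is at u≈269, v 138–256, against a prediction of u=267 with its middle at v=199. The collar cone is at (354,191) against (356,195). Both are within about 3 mm and the yaw matches, so I'll descend over the bail and then close.

drive_tool:
  plan:
    - [0.03, -0.002, 0, 0]
    - [0.07, -0.002, 0, 0]
    - [0.1, -0.002, 0, 0]
    - [0.12, -0.002, 0, 0]
    - [0.132, -0.002, 0, 0]
    - [0.132, -0.002, 0, 0]
    - [0.132, -0.002, 0, 0]

```text
time: 2.8
tool_pos: [0.5349, -0.1383, 0.1237]
tool_rot: [0.706, -0.042, 0.705, 0.041]
contact_force: [-0.4, -0.2, 0.7]
gripper_width: 0.528
```

drive_tool:
  plan:
    - [0, 0, 0, 0]
    - [0, 0, 0, 0]
    - [0, 0, 0, 0]
    - [0, 0, 0, 0]
    - [0, 0, 0, 0]
    - [0, 0, 0, 0]
    - [0, 0, 0, 0]
    - [0, 0, 0, 0]
  fingers: 0

```text
time: 3.6
tool_pos: [0.5344, -0.1387, 0.1226]
tool_rot: [0.706, -0.041, 0.706, 0.041]
contact_force: [0.0, -0.8, 0.5]
gripper_width: -0.002
```

```bash
python3 - <<'E'
from h import *
s,p,M=st(); print(s['time'],p.round(4),s['gripper_width']*85.4,s['contact_force'])
q=[.5247,-.0549,1.6854]
cv2.imwrite('pics/w2.png',viewer.grab_frame('wrist'))
th0=np.arcsin((p[2]+.002-.115)/.21); print('th0',th0,'expected grasp',W(q,bail(th0)), 'actual',p+[0,0,.002])
E
```

```text
3.6 [ 0.5344 -0.1387  0.1226] -0.20492840716218286 [ 0.04278784 -0.80495271  0.53152703]
th0 0.04579530427056002 expected grasp [ 0.53439483 -0.13912369  0.12461365] actual [ 0.53440736 -0.13868814  0.12461365]
```

View pics/w2.png

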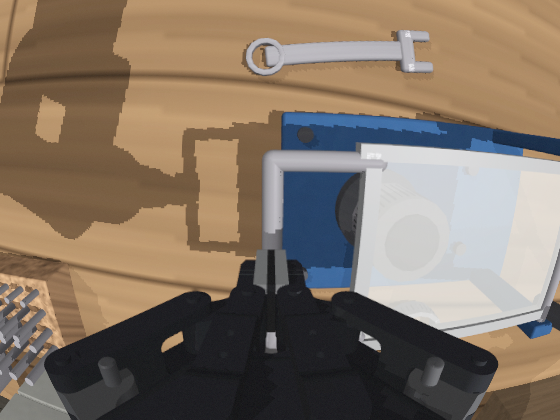

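The jaws shut fully with no bar between the pads, so the bail is not at the height I assumed. The bail corner shows at (272,160) here and was at (269,143) in w1, so I'll triangulate it.

```bash
python3 - <<'E'
from h import *
from scipy.optimize import least_squares
s,p,M=st(); o2,_=ray('wrist',280,210)
off=p-np.array([.5337,-.1356,.2542])
def tri(a,b):
    _,d1=ray('wrist',*a);_,d2=ray('wrist',*b); o1=o2-off
    A=np.c_[d1,-d2]; k=np.linalg.lstsq(A,o2-o1,rcond=None)[0]; return (o1+d1*k[0]).round(4),(o2+d2*k[1]).round(4)
print(o2,p)
print('bail corner',tri((269,143),(272,160)))
print('guard frame corner',tri((321,139),(371,153)))
print('cone',tri((354,191),(414,240)))
q=[.5247,-.0549,1.6854]
for th in(0,.05,.1,.15,.2,.25): print(th,W(q,bail(th,.045)).round(3),proj('wrist',W(q,bail(th,.045))).round(),[ (proj(c,W(q,bail(th)))).round(1).tolist() for c in('scene','side')])
print('tips',proj('wrist',p+M[:,0]*.017))
E
```

```text
[ 0.46614225 -0.14734369  0.26938759] [ 0.53436702 -0.13867795  0.12255803]
bail corner (array([ 0.4878, -0.1432,  0.0921]), array([ 0.4881, -0.144 ,  0.0921]))
guard frame corner (array([ 0.4765, -0.0996,  0.123 ]), array([ 0.4749, -0.0994,  0.123 ]))
cone (array([ 0.5212, -0.0581,  0.1063]), array([ 0.5206, -0.0578,  0.1063]))
0 [ 0.49  -0.144  0.115] [271. 169.] [[257.0, 206.5], [299.9, 189.8]]
0.05 [ 0.49  -0.144  0.125] [271. 173.] [[256.8, 204.0], [300.1, 186.9]]
0.1 [ 0.49  -0.143  0.136] [273. 177.] [[256.8, 201.3], [300.2, 184.1]]
0.15 [ 0.489 -0.142  0.146] [277. 182.] [[256.8, 198.5], [300.2, 181.5]]
0.2 [ 0.489 -0.14   0.157] [283. 187.] [[257.0, 195.5], [300.2, 178.9]]
0.25 [ 0.489 -0.138  0.167] [291. 194.] [[257.2, 192.4], [300.1, 176.5]]
tips [271.83371916 248.7751158 ]
```

```bash
python3 - <<'E'
from h import *
a=cv2.imread('pics/w2.png')[130:370,170:370]
b=viewer.grab_frame('side')[130:310,200:380]
a=cv2.resize(a,(480,576),interpolation=cv2.INTER_CUBIC); b=cv2.resize(b,(320,320),interpolation=cv2.INTER_CUBIC)
b=cv2.copyMakeBorder(b,0,256,0,0,cv2.BORDER_CONSTANT)
cv2.imwrite('pics/c3.png',np.hstack([a,b]))
E
```

```text
(no output)
```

View pics/c3.png

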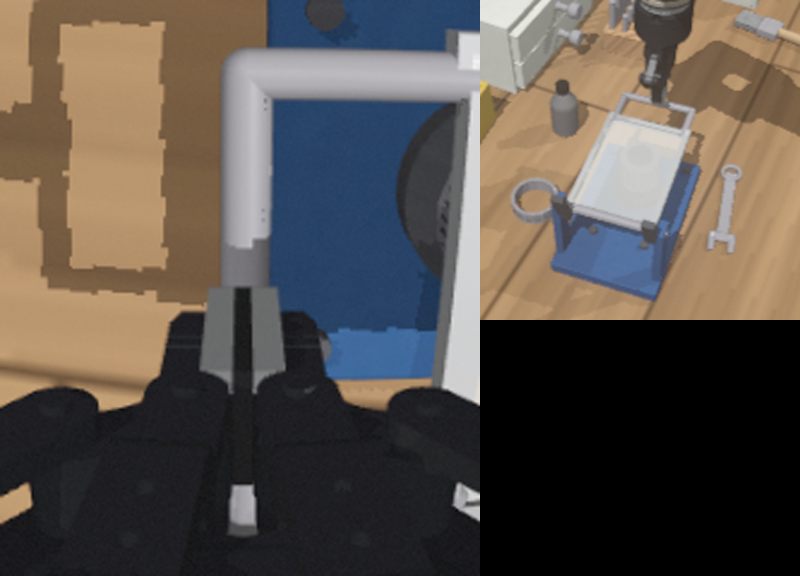

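The crop shows the shut pads lying above the bar, with the bar passing under the tips. I'll open, go 16 mm lower and close again.

drive_tool:
  plan:
    - [0, 0, 0, 0]
    - [0, 0, 0, 0]
    - [0, 0, 0, 0]
    - [0, 0, 0, 0]
    - [0, 0, 0, 0]
    - [0.008, 0, 0, 0]
    - [0.016, 0, 0, 0]
    - [0.016, 0, 0, 0]
    - [0.016, 0, 0, 0]
  fingers: 0.045

```text
time: 4.6
tool_pos: [0.5338, -0.1383, 0.1057]
tool_rot: [0.705, -0.041, 0.706, 0.042]
contact_force: [-0.1, 0.3, -0.2]
gripper_width: 0.527
```

drive_tool:
  plan:
    - [0, 0, 0, 0]
    - [0, 0, 0, 0]
    - [0, 0, 0, 0]
    - [0, 0, 0, 0]
    - [0, 0, 0, 0]
    - [0, 0, 0, 0]
    - [0, 0, 0, 0]
    - [0, 0, 0, 0]
  fingers: 0

```text
time: 5.4
tool_pos: [0.5345, -0.1383, 0.1066]
tool_rot: [0.706, -0.041, 0.706, 0.041]
contact_force: [1.3, 3.7, 1.0]
gripper_width: 0.09
```

A width of 7.7 mm on a 10 mm bar suggests the tips only catch its upper part. I'll go 9 mm lower.

drive_tool:
  plan:
    - [0, 0, 0, 0]
    - [0, 0, 0, 0]
    - [0, 0, 0, 0]
    - [0, 0, 0, 0]
    - [0.004, 0, 0, 0]
    - [0.009, 0, 0, 0]
    - [0.009, 0, 0, 0]
    - [0.009, 0, 0, 0]
  fingers: 0.04

```text
time: 6.2
tool_pos: [0.534, -0.1384, 0.097]
tool_rot: [0.706, -0.041, 0.706, 0.041]
contact_force: [-1.5, -0.5, -0.6]
gripper_width: 0.467
```

drive_tool:
  plan:
    - [0, 0, 0, 0]
    - [0, 0, 0, 0]
    - [0, 0, 0, 0]
    - [0, 0, 0, 0]
    - [0, 0, 0, 0]
    - [0, 0, 0, 0]
    - [0, 0, 0, 0]
    - [0, 0, 0, 0]
  fingers: 0

```text
time: 7.0
tool_pos: [0.5344, -0.1383, 0.0976]
tool_rot: [0.706, -0.041, 0.706, 0.041]
contact_force: [0.3, 2.6, 1.9]
gripper_width: 0.094
```

```bash
python3 - <<'E'
from h import *
s,p,M=st(); print(s['time'],p.round(4),s['gripper_width']*85.4,s['contact_force'])
a=viewer.grab_frame('wrist')[90:370,140:420]
cv2.imwrite('pics/c4.png',cv2.resize(a,(560,560),interpolation=cv2.INTER_CUBIC))
E
```

```text
7.0 [ 0.5344 -0.1383  0.0976] 8.005009201658915 [0.30567195 2.64376151 1.88620635]
```

View pics/c4.png

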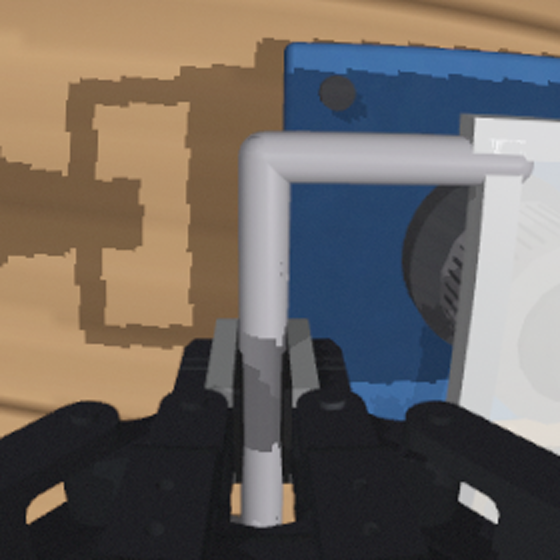

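The bar now passes between the pads at u≈265 in the crop and the jaws are stopped on it. I'll work out the arc.

```bash
python3 - <<'E'
import numpy as np
t0=.03
for t in np.r_[.08:.97:.08]: print(round(t,2),(-.21*(np.sin(t)-np.sin(t0))).round(4),(.21*(np.cos(t0)-np.cos(t))).round(4))
E
```

```text
0.08 -0.0105 0.0006
0.16 -0.0272 0.0026
0.24 -0.0436 0.0059
0.32 -0.0598 0.0106
0.4 -0.0755 0.0165
0.48 -0.0907 0.0236
0.56 -0.1053 0.032
0.64 -0.1191 0.0415
0.72 -0.1322 0.052
0.8 -0.1443 0.0636
0.88 -0.1556 0.0761
0.96 -0.1657 0.0895
```

drive_tool:
  plan:
    - [-0.0105, 0.0006, 0, 0]
    - [-0.027, 0.0026, 0, 0]
    - [-0.0435, 0.006, 0, 0]
    - [-0.06, 0.0105, 0, 0]
    - [-0.0755, 0.0165, 0, 0]
    - [-0.0755, 0.0165, 0, 0]

```text
time: 7.65
tool_pos: [0.5325, -0.1216, 0.1759]
tool_rot: [0.706, -0.042, 0.706, 0.041]
contact_force: [-1.6, 0.4, 0.7]
gripper_width: 0.09
```

drive_tool:
  plan:
    - [-0.015, 0.007, 0, 0]
    - [-0.03, 0.0155, 0, 0]
    - [-0.0435, 0.025, 0, 0]
    - [-0.0565, 0.0355, 0, 0]
    - [-0.069, 0.047, 0, 0]
    - [-0.08, 0.0595, 0, 0]
    - [-0.09, 0.073, 0, 0]
    - [-0.09, 0.073, 0, 0]

```text
time: 8.45
tool_pos: [0.5248, -0.0507, 0.2666]
tool_rot: [0.707, -0.043, 0.704, 0.04]
contact_force: [0.2, -7.1, 6.6]
gripper_width: 0.088
```

```bash
python3 - <<'E'
from h import *
s,p,M=st(); print(s['time'],p.round(4),s['gripper_width']*85.4,s['contact_force'],s['joint_pos'])
a=viewer.grab_frame('side')
cv2.imwrite('pics/s5.png',cv2.resize(a[60:340,150:430],(560,560),interpolation=cv2.INTER_CUBIC))
t0=.96
for t in np.r_[1.04:1.93:.08]: print(round(t,2),(-.21*(np.sin(t)-np.sin(t0))).round(4),(.21*(np.cos(t0)-np.cos(t))).round(4))
E
```

```text
8.45 [ 0.5248 -0.0507  0.2666] 7.511108357639593 [ 0.1580211  -7.14209875  6.63385646] [-0.23535003 -0.20744798  1.79381627 -0.00404215  1.54942311 -1.92346464]
1.04 -0.0091 0.0141
1.12 -0.017 0.0289
1.2 -0.0237 0.0443
1.28 -0.0292 0.0602
1.36 -0.0333 0.0765
1.44 -0.0362 0.0931
1.52 -0.0377 0.1098
1.6 -0.0379 0.1266
1.68 -0.0367 0.1433
1.76 -0.0342 0.1599
1.84 -0.0304 0.1763
1.92 -0.0253 0.1923
```

View pics/s5.png

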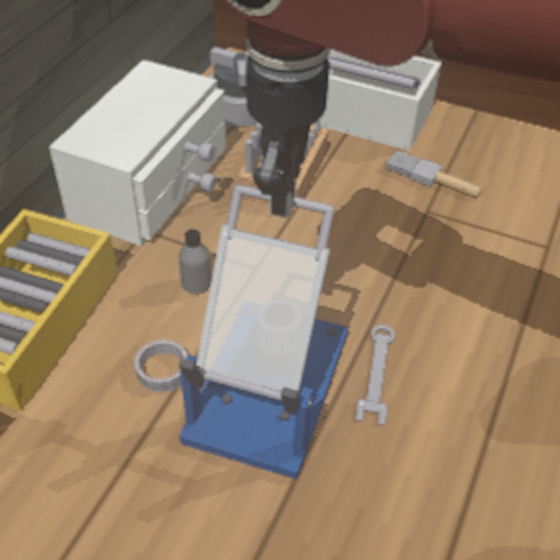

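The side view shows the guard about half open, with the bail still in the jaws at crop (285,195). There is about 10 N of radial preload, meaning my arc is slightly tight, so I'll widen it by 3 mm and continue.

drive_tool:
  plan:
    - [-0.0115, 0.0125, 0, 0]
    - [-0.0197, 0.0276, 0, 0]
    - [-0.0265, 0.0432, 0, 0]
    - [-0.032, 0.0593, 0, 0]
    - [-0.0362, 0.0759, 0, 0]
    - [-0.0392, 0.0927, 0, 0]
    - [-0.0407, 0.1096, 0, 0]
    - [-0.0407, 0.1096, 0, 0]

```text
time: 9.3
tool_pos: [0.5125, 0.0602, 0.307]
tool_rot: [0.708, -0.042, 0.704, 0.042]
contact_force: [2.0, 1.1, 10.0]
gripper_width: 0.09
```

drive_tool:
  plan:
    - [-0.002, 0.0085, 0, 0]
    - [-0.0022, 0.017, 0, 0]
    - [-0.0016, 0.025, 0, 0]
    - [-0.001, 0.0335, 0, 0]
    - [0.0002, 0.042, 0, 0]
    - [0.0015, 0.05, 0, 0]
    - [0.003, 0.0575, 0, 0]
    - [0.0045, 0.063, 0, 0]
    - [0.0055, 0.067, 0, 0]
    - [0.0065, 0.071, 0, 0]
    - [0.0065, 0.071, 0, 0]

```text
time: 10.4
tool_pos: [0.5045, 0.1292, 0.2986]
tool_rot: [0.708, -0.042, 0.704, 0.041]
contact_force: [6.6, -0.4, 3.2]
gripper_width: 0.089
```

Computed angle is about 1.86. I'll nudge it further until the stop is felt.

drive_tool:
  plan:
    - [0.001, 0.003, 0, 0]
    - [0.002, 0.006, 0, 0]
    - [0.003, 0.009, 0, 0]
    - [0.0035, 0.011, 0, 0]
    - [0.0035, 0.011, 0, 0]

```text
time: 10.9
tool_pos: [0.5034, 0.1378, 0.2964]
tool_rot: [0.708, -0.043, 0.704, 0.038]
contact_force: [4.1, -9.0, 8.1]
gripper_width: 0.092
```

The stop is felt: -9 N in y at θ≈1.905. I'll release and rise clear.

drive_tool:
  plan:
    - [0, -0.003, 0, 0]
    - [0, -0.003, 0, 0]
    - [0, -0.003, 0, 0]
    - [0, -0.003, 0, 0]
    - [0, -0.003, 0, 0]
    - [-0.02, -0.003, 0, 0]
    - [-0.045, -0.003, 0, 0]
    - [-0.075, -0.003, 0, 0]
    - [-0.075, -0.003, 0, 0]
  fingers: 0.04

```text
time: 11.8
tool_pos: [0.5032, 0.1381, 0.3739]
tool_rot: [0.709, -0.041, 0.703, 0.042]
contact_force: [0.7, -0.1, 1.4]
gripper_width: 0.465
```

```bash
python3 - <<'E'
from h import *
s,p,M=st(); print(s['time'],p.round(4),s['gripper_width'],s['contact_force'],s['joint_pos'])
print(tgt([.522,-.056,.36]))
E
```

```text
11.8 [0.5032 0.1381 0.3739] 0.46481299517293573 [ 0.68245093 -0.05100861  1.3707793 ] [ 1.24995985e-01 -2.44276908e-01  1.65027166e+00  1.73615959e-04
  1.72746326e+00 -1.56304863e+00]
[ 0.0138 -0.1949 -0.0042]
```

drive_tool:
  plan:
    - [0.0, -0.05, -0.004, 0]
    - [0.0, -0.1, -0.004, 0]
    - [0.014, -0.15, -0.004, 0]
    - [0.064, -0.195, -0.004, 0]
    - [0.114, -0.195, -0.004, 0]
    - [0.14, -0.195, -0.004, 0]
    - [0.14, -0.195, -0.004, 0]
    - [0.14, -0.195, -0.004, 0]
  fingers: 0.085

```text
time: 12.6
tool_pos: [0.5202, -0.0561, 0.2283]
tool_rot: [0.705, -0.041, 0.707, 0.042]
contact_force: [0.3, -0.3, 0.7]
gripper_width: 0.994
```

```bash
python3 - <<'E'
from h import *
s,p,M=st(); print(s['time'],p.round(4),M.round(3).tolist(),s['gripper_width'],s['joint_pos'][5])
for c in [(.5247,-.0549),(.521,-.058)]: print(proj('wrist',[*c,.107]))
cv2.imwrite('pics/w6.png',np.hstack([viewer.grab_frame('wrist')[40:380,80:480],cv2.resize(viewer.grab_frame('scene')[60:260,190:390],(340,340))]))
E
```

```text
12.6 [ 0.5202 -0.0561  0.2283] [[-0.002, -0.117, 0.993], [0.001, 0.993, 0.117], [-1.0, 0.001, -0.002]] 0.9940546885762161 -1.9377646560378459
[272.10203732 206.69689403]
[269.00050551 202.12536744]
```

View pics/w6.png

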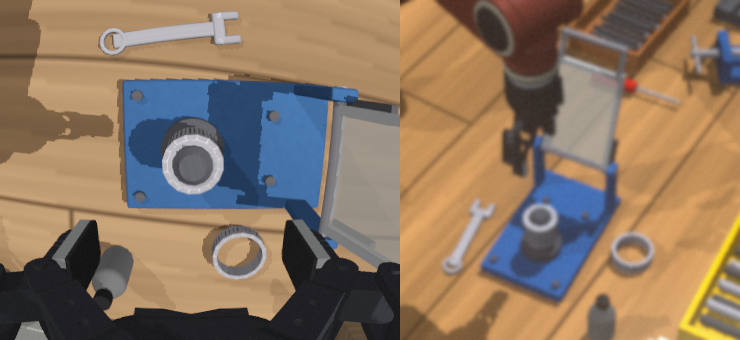

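The guard stands open in the scene view. The collar's cone is at wrist pixel (274,207), which agrees with the first fit's prediction of (272,207). I'll descend and grip at TCP z≈0.072.

drive_tool:
  plan:
    - [0.04, 0.001, 0.004, 0]
    - [0.08, 0.001, 0.004, 0]
    - [0.115, 0.001, 0.004, 0]
    - [0.14, 0.001, 0.004, 0]
    - [0.156, 0.001, 0.004, 0]
    - [0.156, 0.001, 0.004, 0]
    - [0.156, 0.001, 0.004, 0]

```text
time: 13.4
tool_pos: [0.5265, -0.0551, 0.0753]
tool_rot: [0.707, -0.042, 0.705, 0.041]
contact_force: [-0.4, 0.7, 1.0]
gripper_width: 0.996
```

drive_tool:
  plan:
    - [0, 0, 0, 0]
    - [0, 0, 0, 0]
    - [0, 0, 0, 0]
    - [0, 0, 0, 0]
    - [0, 0, 0, 0]
    - [0, 0, 0, 0]
    - [0, 0, 0, 0]
  fingers: 0

```text
time: 14.1
tool_pos: [0.5262, -0.055, 0.0753]
tool_rot: [0.707, -0.041, 0.705, 0.041]
contact_force: [-1.3, 1.5, 6.6]
gripper_width: 0.611
```

Gripped, at 52 mm. Now I'll press lightly and turn.

drive_tool:
  plan:
    - [0.002, 0, 0, 0]
    - [0.003, 0, 0, 0]
    - [0.003, 0, 0, 0.5]
    - [0.003, 0, 0, 1]
    - [0.003, 0, 0, 1.5]
    - [0.003, 0, 0, 2]
    - [0.003, 0, 0, 2]

```text
time: 14.8
tool_pos: [0.5266, -0.0556, 0.0751]
tool_rot: [0.706, 0.057, 0.704, -0.058]
contact_force: [-7.8, 1.5, 19.9]
gripper_width: 0.609
```

drive_tool:
  plan:
    - [0, 0, -0.002, 0.6]
    - [0, 0, -0.002, 1.2]
    - [0, 0, -0.002, 1.8]
    - [0, 0, -0.002, 2.4]
    - [0, 0, -0.002, 3.0]
    - [0, 0, -0.002, 3.0]

```text
time: 15.4
tool_pos: [0.5241, -0.0549, 0.0711]
tool_rot: [0.679, 0.203, 0.676, -0.202]
contact_force: [3.4, -0.4, -0.4]
gripper_width: 0.613
```

z fell 4 mm and the press force vanished, so the keyways have probably dropped in. I'll press down.

drive_tool:
  plan:
    - [0.003, 0, 0, 0]
    - [0.006, 0, 0, 0]
    - [0.007, 0, 0, 0]
    - [0.007, 0, 0, 0]
    - [0.007, 0, 0, 0]

```text
time: 15.9
tool_pos: [0.5241, -0.0548, 0.0638]
tool_rot: [0.679, 0.203, 0.676, -0.202]
contact_force: [6.0, 2.1, 3.2]
gripper_width: 0.611
```

drive_tool:
  plan:
    - [0.002, 0, 0, 0]
    - [0.004, 0, 0, 0]
    - [0.005, 0, 0, 0]
    - [0.006, 0, 0, 0]
    - [0.007, 0, 0, 0]
    - [0.008, 0, 0, 0]
    - [0.008, 0, 0, 0]
    - [0.008, 0, 0, 0]

```text
time: 16.7
tool_pos: [0.5242, -0.0548, 0.0593]
tool_rot: [0.678, 0.202, 0.677, -0.202]
contact_force: [-5.4, 3.3, 24.4]
gripper_width: 0.614
```

```bash
python3 - <<'E'
from h import *
cv2.imwrite('pics/f.png',np.hstack([viewer.grab_frame('wrist')[80:400,100:460],cv2.resize(viewer.grab_frame('side')[150:310,200:360],(320,320)).copy()]))
s,p,M=st(); print(s['time'],p.round(4),M.round(3).tolist(),s['contact_force'],s['gripper_width'])
E
```

```text
16.8 [ 0.5243 -0.0548  0.0593] [[0.002, 0.548, 0.836], [-0.0, 0.836, -0.548], [-1.0, 0.001, 0.002]] [-5.99184253  4.92469505 23.63495923] 0.6158133841374913
```

View pics/f.png

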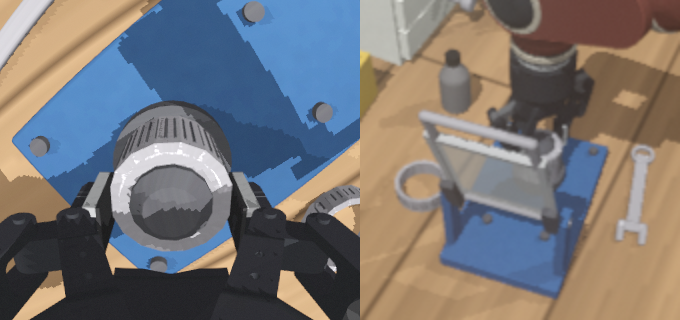

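The TCP has come down exactly 16.0 mm from where I gripped, and a hard stop holds it at 24 N against the spring's 11 N. The guard is still open in the side view. One small extra press will confirm the stop.

drive_tool:
  plan:
    - [0.001, 0, 0, 0]
    - [0.001, 0, 0, 0]
    - [0.001, 0, 0, 0]
    - [0.001, 0, 0, 0]

```text
time: 17.2
tool_pos: [0.5243, -0.0548, 0.0592]
tool_rot: [0.678, 0.202, 0.677, -0.202]
contact_force: [-8.3, 4.5, 29.7]
gripper_width: 0.608
```

The extra press moved it 0.1 mm and raised the force by about 6 N, so it is a hard stop and the collar is home.

```bash
python3 -c "
from plant import manip; print(manip.job_done())"
```

```text
the job is handed in; nothing more can be done
None
```

I opened the guard onto its stop, turned the collar until the keyways dropped, pressed it home, and handed the job in at 17.2 s while still holding it down. The hand-in reports no verdict, so the results below are from my own checks.

- **Guard:** I swung it by the bail at about 0.8 rad/s, slower near the end. The stop was felt at a computed angle of about 1.9 rad, with 9 N pushing back. The last side view shows it still open.
- **Collar:** After about 40° of turn under light pressure, it dropped and the press force fell from 20 N to about 0. I then pressed it down to exactly 16.0 mm below where I gripped it. One more press moved it only 0.1 mm while the force rose from 24 to 30 N (the spring gives 11 N), so it is against a hard stop.
- **Bystanders:** Those in the last views (the spare ring, spanner and bottle) looked undisturbed. I did not measure any of the five.

Two things disagreed:

- **First bail grip:** The jaws closed above the bar, because the fingertips were effectively higher than I had reckoned. Going 25 mm lower fixed it.
- **Jaw width:** It reads about 2 mm below the true size on both the bar and the collar.

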